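# Snap the anchor box lid shut

## Task

The lid of the white anchor box has only been laid on: its four corners still stand up. Press the blue rim down with the fingertips at one corner after another until each has clicked shut and the lid lies flush all round, then take the hand away. Only press: leave the box standing where it is, lift nothing, and leave the wrench, the screwdriver, the jar and the yellow case alone.

Things in the scene. Friction and masses are not known exactly. Their poses are not given: they have to be found in the camera images.
- anchor_box: white anchor box, loose, about 1 kg, 102 (x) x 152 (y) x 66 high; press-on lid 110 (x) x 160 (y) with a blue rim 10 wide round a clear middle. Origin: centre of its underside; y along its long side. With the lid shut the rim's top lies 70 above the underside all round. Creases join the middles of neighbouring sides, so each corner shuts on its own; pressing mid-lid or mid-side shuts nothing
- corner_a (a joint): lift of the lid corner at (-x, +y) of the box, hinging on its crease (34 from the rim point below): 0 = snapped shut and flush, 0.155 rad = standing up, its tip 6 too high. Let go above 0.08 rad it springs up again; below that it snaps down by itself and stays. Pressed at that point it takes about 10 N at first, less as it goes down
- corner_b (a joint): the same for the corner at (-x, -y) of the box
- corner_c (a joint): the same for the corner at (+x, -y) of the box
- corner_d (a joint): the same for the corner at (+x, +y) of the box
- corner_a_rim (a point): point on the top of the blue rim at corner a, 8 in from both outer sides of the lid: the place to press. It moves with the corner; z points away from the top of the rim
- corner_b_rim (a point): the same at corner b
- corner_c_rim (a point): the same at corner c
- corner_d_rim (a point): the same at corner d
- wrench: chrome wrench 190 long, lying loose on the shelf, about 8 high; origin under its middle, x along it. To be left alone
- screwdriver: screwdriver with red handle, 190 long, lying loose, about 26 high; origin under its middle, x along it. To be left alone
- screw_jar: amber jar of screws with black cap, 56 across, 60 high, standing loose; origin at the centre of its underside. To be left alone
- tool_case: yellow plastic tool case, latched, loose, 3.2 kg, 300 (x) x 250 (y) x 101 high, with a handle out to 156 on its -y side; origin at the centre of its underside. To be left alone

How it is judged (in metres and radians):
At the end, for the whole second after the job is handed in: All four lid corners are within 0.02 rad of shut (about 1 mm of flush), and the box stands level and still on the shelf within 30 mm of where it was (value of joint each of corner_a, corner_b, corner_c, corner_d below 0.02 rad and height (world z) of anchor_box below 0.005 m and angle between anchor_box's own z axis and vertical below 0.03 rad and distance of anchor_box from where it was at the start of the episode below 0.03 m and linear speed of anchor_box below 0.02 m/s); the robot touches nothing.
It fails at once if the anchor box is lifted or tipped (height (world z) of anchor_box above 0.015 m or angle between anchor_box's own z axis and vertical above 0.2 rad).
It fails at once if the anchor box is pushed more than 30 mm away (distance of anchor_box from where it was at the start of the episode above 0.03 m).
It fails at once if the wrench, the screwdriver, the jar or the tool case is moved by more than 20 mm (distance of any of wrench, screwdriver, screw_jar, tool_case from where it was at the start of the episode above 0.02 m).
It also fails if it takes over 45 s, if anything falls off the work surface, if the arm or the gripper's body presses on something with over 40 N, if the wrist force passes 120 N, or if a joint passes its speed limit or range.

## Robot

A 6-joint arm with a two-finger parallel gripper is mounted at the origin on the work surface. World frame = base frame: x ahead of the robot, y to its left, z up, the work surface at z = 0. Lengths are in mm, angles in rad, forces in N, time in s.
With the tool pointing down it reaches from about 350 to 775 mm from the base axis. Payload 7.3 kg.
Tool frame: the origin (TCP) lies at the very end of the fingers, on their centre line; the grasp point (between the pads) lies 19 mm behind it (bot.tcp_to_grasp is the distance from the TCP to the grasp point, in mm); z points along the fingers, y is the direction in which the jaws open and shut (so a half turn about z gives the same grasp; the last joint's range is limited). The gripper opens to 92 mm and grips with 3 to 60 N. Pads are 19 mm wide; open, the fingers measure 130 mm over their backs; the gripper's body (75 mm by 190 mm) begins 47 mm behind the grasp point.
Start: joints at [1.085, 0.342, 1.524, -0, 1.275, -0.146], TCP at [174.968, 495.006, 226.741] pointing down, gripper open.
Joint ranges: [-2.53, 2.53], [-0.77, 2.02], [0.04, 2.7], [-1, 4.14], [0.28, 2.66], [-3.11, 3.11]. Speed limits (rad/s): [2.57, 2.57, 3.14, 3.14, 3.14, 3.14].

## Interface

Orientations are given as [roll, pitch, yaw] about the fixed x, y, z axes, in that order (R = Rz(yaw) Ry(pitch) Rx(roll)).
In Python, from plant import bot gives the robot as it stands. The module is installed in compiled form; this text tells all that it offers.
- The arm moves only by the tool carry_out, never from a script. Its argument "motion" is a list of rows, each a list of 5 numbers: the closure, from 0 (fully open) to 1 (shut), then the shift along the tool's x, y, z in mm, then the turn about the tool's z in degrees. In form: [[claw, dx, dy, dz, spin], ...]. A call has 1 to 10 rows; each row is the pose to reach, as a shift and turn from the pose measured when the call began, along the tool's axes at that moment; what a row does not reach only later rows make up. A row lasts 1/8 s, in which the tool goes at most 62.5 mm and 10.7 degrees, less where a joint would pass 70% of its speed; a pose out of reach is approached as far as the arm can. A call with a gripper value outside its range is refused whole. The fingers move at their own pace and stop on an object; the grip force is fixed at half the most. Time passes only in rows, so rows that repeat a pose let the fingers close. It gives the time, the measured TCP pose, the force and the opening at its end, in the units of the state.
- bot.get_obs(): the state, without advancing time (a new reading comes with each control period).
- bot.capture(name): name is "scene" or "side" or "wrist"; returns a dict with "color" (400x640x3 uint8, red, green, blue), "depth" (400x640 float32, mm along the optical axis (not along the pixel's ray), 0 where there is no reading), "K" (3x3 intrinsics, pixels), "k1" (the pictures are not rectified: a ray, as slopes to the right and down, at radius r is drawn at 1 + k1 r^2 times it, then the intrinsics apply), "camera_from_world" (4x4, takes a point from world to camera coordinates). Camera axes: x right, y down, z forward; pixel columns grow to the right and rows downward; lengths in mm; the calibration is good to about 2 mm. A picture is of the moment at which its call begins.
- bot.close_job(): hands the job in, once; it reports no verdict.
The state is a dict: "time": time; "joint_positions": joint angles; "dq": joint speeds; "tau": joint torques, N m; "tool_pos": TCP position; "tcp_rot": TCP orientation; "contact_force": force on the tool from outside, world axes, zero at the start; "moment": the same for the moment, N m; "grip_width": finger opening in mm.
Only numpy, scipy, OpenCV 4.12 (cv2) and the standard library are available. Lean on these libraries where they do the work, as an engineer would, in place of code of your own. Each camera call takes 0.05 s, during which the arm holds its last target.

## Working session

There is one attempt and no reset: what is moved stays moved. The work goes in short steps, Python scripts to look and compute and a tool call to move; the robot and the scene stay as the last step left them, time stands still between calls to the robot, and variables do not carry over. Pictures are saved under pics/ and viewed, and the job is handed in when it is done.

Besides the shell and the picture viewer there is one more tool, called after "Emit:" by a JSON object that holds its "name" and its "arguments". carry_out: Moves the arm, as the interface text tells. Its arguments: {"type":"object","properties":{"motion":{"type":"array","items":{"type":"array","items":{"type":"number"}}}},"required":["motion"]}

```bash
mkdir -p pics; ls; python3 - <<'E'
from plant import bot
import cv2
print(bot.get_obs())
for n in ["scene","side","wrist"]:
    c=bot.capture(n); cv2.imwrite(f"pics/{n}0.png",c["color"][:,:,::-1]); print(n,c["K"],c["k1"],c["camera_from_world"].round(3).tolist())
E
```

```text
pics
{'time': 0.0, 'joint_positions': array([ 1.08500202e+00,  3.42727453e-01,  1.52503762e+00,  4.21810577e-06,
        1.27542149e+00, -1.46002950e-01]), 'dq': array([0.00107503, 0.00012075, 0.00032868, 0.00042708, 0.00155234,
       0.00013191]), 'tau': array([ 5.08998983e-04, -4.31231582e+01, -2.44217920e+01,  7.17360084e-02,
        5.59050974e-02, -1.51957056e-04]), 'tool_pos': array([174.75650752, 494.61088766, 226.03533284]), 'tcp_rot': array([-3.14001628e+00, -2.35880860e-04,  2.80179988e+00]), 'contact_force': array([ 0.06356549, -0.46362172, -0.33062922]), 'moment': array([-0.03833709,  0.00553361, -0.03371307]), 'grip_width': 91.62552337121441}
scene [[383.90974092   0.         323.67324774]
 [  0.         383.90974092 203.22266637]
 [  0.           0.           1.        ]] -0.07461805839309033 [[0.893, 0.45, -0.015, -604.72], [0.342, -0.699, -0.628, -120.099], [-0.293, 0.556, -0.778, 1264.88], [0.0, 0.0, 0.0, 1.0]]
side [[508.96611416   0.         311.67378829]
 [  0.         508.96611416 192.62140786]
 [  0.           0.           1.        ]] -0.058755935308953074 [[0.865, -0.501, 0.007, -526.169], [-0.37, -0.648, -0.665, 332.064], [0.338, 0.573, -0.747, 1181.615], [0.0, 0.0, 0.0, 1.0]]
wrist [[321.15958958   0.         317.05516721]
 [  0.         321.15958958 201.08984106]
 [  0.           0.           1.        ]] -0.027642073690942955 [[0.332, 0.943, -0.001, -524.652], [0.911, -0.321, 0.257, -34.573], [0.243, -0.086, -0.966, 388.798], [0.0, 0.0, 0.0, 1.0]]
```

View pics/scene0.png

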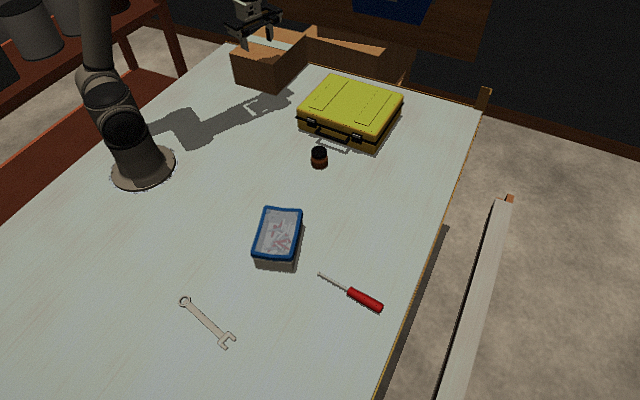

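View pics/side0.png

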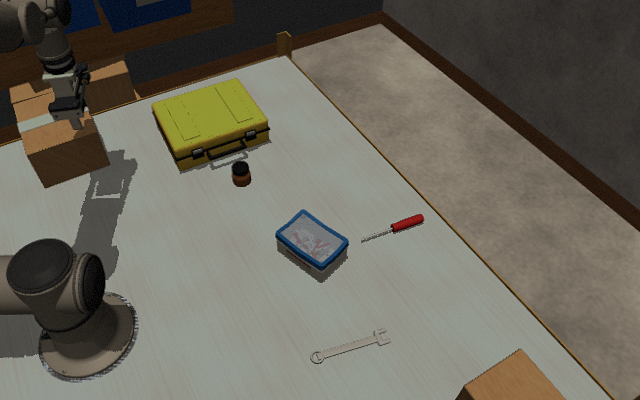

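View pics/wrist0.png

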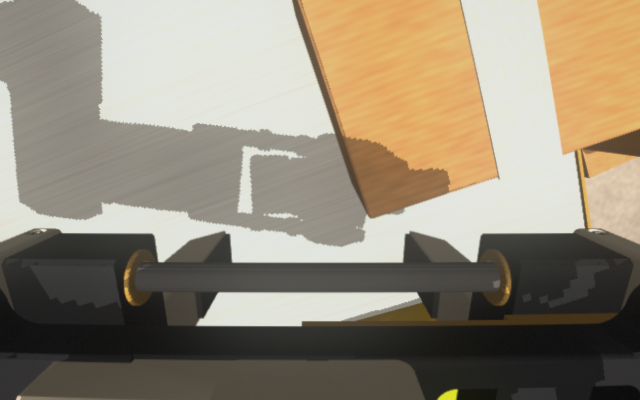

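The box with the blue rim is at about (277,232) in scene and (312,238) in side. The jar is at (319,157) and the screwdriver at (350,290) in scene.

```bash
cat > h.py <<'E'
import numpy as np, cv2
def ray(c,px,z):
    px=np.asarray(px,float).reshape(-1,1,2)
    # drawn = s*(1+k1 r^2)
    n=cv2.undistortPointsIter(px,c["K"],np.array([c["k1"],0,0,0.]),None,None,(3,100,1e-10)).reshape(-1,2)
    T=c["camera_from_world"];R=T[:3,:3];o=-R.T@T[:3,3]
    d=np.c_[n,np.ones(len(n))]@R
    z=np.broadcast_to(z,(len(n),))
    return o+d*((z-o[2])/d[:,2])[:,None]
def blue(c):
    hsv=cv2.cvtColor(c["color"],cv2.COLOR_RGB2HSV)
    m=cv2.inRange(hsv,(100,110,50),(125,255,255))
    n,l,s,ce=cv2.connectedComponentsWithStats(m)
    return l,s,ce
E
python3 - <<'E'
from plant import bot
from h import *
for n in ["scene","side"]:
    c=bot.capture(n); l,s,ce=blue(c)
    ok=[i for i in range(1,len(s)) if s[i,4]>50 and 200<ce[i][0]<400 and 180<ce[i][1]<300]
    m=np.isin(l,ok).astype(np.uint8)
    print(n,s[ok].tolist())
    k,_=cv2.findContours(m,cv2.RETR_EXTERNAL,cv2.CHAIN_APPROX_NONE)
    k=max(k,key=cv2.contourArea)
    P=ray(c,k.reshape(-1,2),74.)[:,:2].astype(np.float32)
    r=cv2.minAreaRect(P);print(r,cv2.boxPoints(r).round(0).tolist())
    # depth-based heights
    T=c["camera_from_world"];
    v,u=np.nonzero(m); d=c["depth"][v,u]; 
    nn=cv2.undistortPoints(np.c_[u,v].astype(float).reshape(-1,1,2),c["K"],np.array([c["k1"],0,0,0.])).reshape(-1,2)
    X=(np.c_[nn,np.ones(len(nn))]*d[:,None]-T[:3,3])@T[:3,:3]
    print(np.percentile(X[d>0],[5,50,95],axis=0).round(1).tolist())
    hsv=cv2.cvtColor(c["color"],cv2.COLOR_RGB2HSV)
    cv2.imwrite(f"pics/{n}_z.png",cv2.resize(c["color"][180:290,220:380,::-1],None,fx=5,fy=5,interpolation=2))
    for nm,px in dict(scene=dict(jar=(319,150),case=(350,110),sd=(366,300),sdtip=(318,273),wr=(208,322)),side=dict(jar=(241,167),case=(210,120),sd=(408,222),sdtip=(361,241),wr=(349,347)))[n].items():
        print(nm,ray(c,px,dict(jar=60,case=101,sd=13,sdtip=13,wr=4)[nm]).round(0).tolist())
E
```

```text
scene [[251, 205, 51, 54, 552]]
((573.080322265625, -61.414398193359375), (108.63829803466797, 162.37059020996094), 18.806873321533203) [[495.0, -2.0], [548.0, -156.0], [651.0, -121.0], [598.0, 33.0]]
[[508.0, -141.8, 68.6], [578.3, -67.1, 72.2], [636.8, 18.3, 76.1]]
jar [[525.0, 272.0, 60.0]]
case [[550.0, 452.0, 101.0]]
sd [[850.0, -110.0, 13.0]]
sdtip [[709.0, -96.0, 13.0]]
wr [[529.0, -331.0, 4.0]]
side [[276, 210, 72, 60, 615]]
((569.3656005859375, -64.03466033935547), (113.67515563964844, 160.5906982421875), 18.931547164916992) [[490.0, -7.0], [542.0, -158.0], [649.0, -122.0], [597.0, 30.0]]
[[506.5, -144.6, 69.1], [565.5, -71.1, 73.5], [634.1, 16.3, 77.8]]
jar [[525.0, 264.0, 60.0]]
case [[514.0, 455.0, 101.0]]
sd [[850.0, -111.0, 13.0]]
sdtip [[702.0, -100.0, 13.0]]
wr [[514.0, -333.0, 4.0]]
```

```bash
python3 - <<'E'
import cv2,numpy as np
a=cv2.imread("pics/scene_z.png");b=cv2.imread("pics/side_z.png")
cv2.imwrite("pics/z1.png",cv2.resize(np.vstack([a,b]),None,fx=.54,fy=.54))
E
```

```text
(no output)
```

View pics/z1.png

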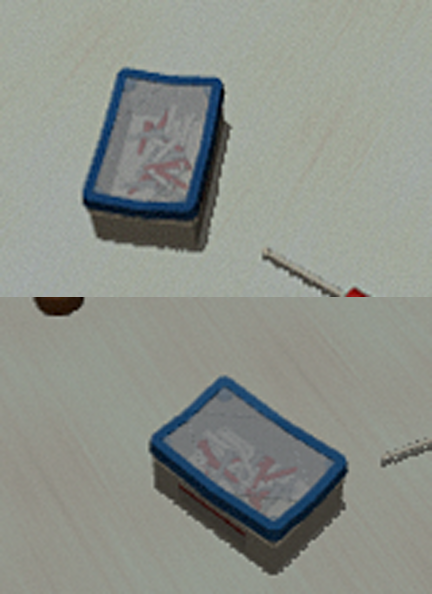

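Emit:
{"name": "carry_out", "arguments": {"motion": [[0, 0, 0, -30, 0], [0.5, -30, -20, -60, 8], [1, -75, -53, -60, 17], [1, -120, -85, -60, 26], [1, -165, -117, -60, 35], [1, -210, -149, -60, 44], [1, -255, -180, -60, 51], [1, -300, -212, -60, 51], [1, -340, -240, -60, 51], [1, -340, -240, -60, 51]]}}

```text
time: 1.5
tool_pos: [416.9, 152.9, 286.3]
tcp_rot: [-3.141, 0.001, 1.907]
contact_force: [-0.5, 0.6, -0.3]
grip_width: 6.1
```

Emit:
{"name": "carry_out", "arguments": {"motion": [[1, -40, 10, 0, 0], [1, -90, 20, 0, 0], [1, -140, 32, 0, 0], [1, -190, 44, 0, 0], [1, -240, 56, 0, 0], [1, -285, 66, 0, 0], [1, -320, 74, 0, 0], [1, -320, 74, 0, 0], [1, -320, 74, 0, 0]]}}

```text
time: 2.62
tool_pos: [591.9, -123.3, 286.3]
tcp_rot: [-3.14, -0.0, 1.908]
contact_force: [0.7, 1.2, -0.4]
grip_width: 0.3
```

```bash
python3 - <<'E'
from plant import bot
from h import *
c=bot.capture("wrist"); o=bot.get_obs(); print(o['tool_pos'],o['tcp_rot'],o['time'],o['contact_force'])
l,s,ce=blue(c); print(s[s[:,4]>100].tolist())
cv2.imwrite("pics/w1.png",c["color"][:,:,::-1])
i=1+np.argmax(s[1:,4]); m=(l==i).astype(np.uint8)
k,_=cv2.findContours(m,cv2.RETR_EXTERNAL,cv2.CHAIN_APPROX_NONE);k=max(k,key=cv2.contourArea)
for z in (70,76):
    P=ray(c,k.reshape(-1,2),z)[:,:2].astype(np.float32); r=cv2.minAreaRect(P); print(z,r,cv2.boxPoints(r).round(1).tolist())
E
```

```text
[ 591.86119975 -123.13088026  286.59603482] [-3.14064088e+00  2.50764681e-04  1.90818944e+00] 2.675 [-0.54247786 -0.0317031  -0.45292307]
[[0, 0, 640, 400, 254170], [274, 43, 96, 71, 1236], [270, 68, 10, 81, 594]]
70 ((569.0260620117188, 5.706233978271484), (59.30902862548828, 124.16150665283203), 73.35781860351562) [[501.1000061035156, -4.900000095367432], [620.0, -40.5], [637.0, 16.299999237060547], [518.0, 51.900001525878906]]
76 ((569.0586547851562, 4.676021575927734), (58.35831069946289, 122.171142578125), 73.35781860351562) [[502.20001220703125, -5.800000190734863], [619.2000122070312, -40.79999923706055], [635.9000244140625, 15.100000381469727], [518.9000244140625, 50.099998474121094]]
```

View pics/w1.png

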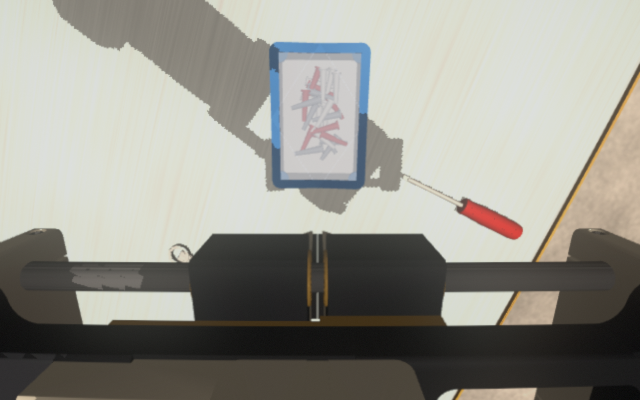

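The wrist view shows the lid from about (270,43) to (370,188). The arm's shadow splits the blue, so I'll join the pieces.

```bash
python3 - <<'E'
from plant import bot
from h import *
c=bot.capture("wrist"); o=bot.get_obs()
hsv=cv2.cvtColor(c["color"],cv2.COLOR_RGB2HSV)
m=cv2.inRange(hsv,(98,90,30),(125,255,255)); m[200:]=0; m[:,:255]=0; m[:,385:]=0
m=cv2.morphologyEx(m,cv2.MORPH_OPEN,np.ones((3,3)))
k,_=cv2.findContours(m,cv2.RETR_EXTERNAL,cv2.CHAIN_APPROX_NONE)
q=cv2.convexHull(np.vstack(k)); print(cv2.boundingRect(q),len(k))
P=ray(c,q.reshape(-1,2),74)[:,:2].astype(np.float32); r=cv2.minAreaRect(P); print(r)
B=cv2.boxPoints(r); ctr=np.array(r[0]); print(B.round(1).tolist())
y=o['tcp_rot'][2]; X=np.array([np.cos(y),np.sin(y)]);Y=np.array([np.sin(y),-np.cos(y)])
a=np.deg2rad(18.9); 
w=r[2]; print("angle",w)
ang=np.deg2rad(w if w<45 else w-90); ex=np.array([np.cos(ang),np.sin(ang)]);ey=np.array([-ex[1],ex[0]])
for n,(sx,sy) in dict(a=(-1,1),b=(-1,-1),c=(1,-1),d=(1,1)).items():
    p=ctr+ex*sx*47+ey*sy*72; d=p-o['tool_pos'][:2]; print(n,p.round(1),"dx,dy",(d@X).round(1),(d@Y).round(1))
E
```

```text
(270, 42, 100, 146) 1
((573.1280517578125, -60.570045471191406), (107.32984161376953, 156.91661071777344), 18.6727352142334)
[[497.20001220703125, -3.4000000953674316], [547.4000244140625, -152.10000610351562], [649.0999755859375, -117.69999694824219], [598.7999877929688, 30.899999618530273]]
angle 18.6727352142334
a [505.6  -7.4] dx,dy 137.8 -43.1
b [ 551.7 -143.8] dx,dy -6.2 -44.8
c [ 640.7 -113.7] dx,dy -7.3 49.2
d [594.6  22.7] dx,dy 136.7 50.9
```

Emit:
{"name": "carry_out", "arguments": {"motion": [[1, -3, -20, 50, 0], [1, -6, -44, 100, 0], [1, -6, -44, 150, 0], [1, -6, -44, 185, 0], [1, -6, -44, 195, 0], [1, -6, -44, 205, 0], [1, -6, -44, 208, 0], [1, -6, -44, 208, 0]]}}

```text
time: 3.72
tool_pos: [552.7, -143.6, 79.6]
tcp_rot: [3.141, 0.002, 1.909]
contact_force: [0.5, 0.5, 0.2]
grip_width: 0.5
```

Emit:
{"name": "carry_out", "arguments": {"motion": [[1, 0, 0, 2, 0], [1, 0, 0, 4, 0], [1, 0, 0, 5.5, 0], [1, 0, 0, 7, 0], [1, 0, 0, 7, 0]]}}

```text
time: 4.35
tool_pos: [552.9, -143.9, 73.2]
tcp_rot: [3.141, 0.002, 1.908]
contact_force: [1.0, -0.7, -0.2]
grip_width: 0.2
```

Emit:
{"name": "carry_out", "arguments": {"motion": [[1, 0, 0, 1, 0], [1, 0, 0, 2, 0], [1, 0, 0, 3, 0], [1, 0, 0, 3, 0]]}}

```text
time: 4.85
tool_pos: [552.9, -143.9, 70.0]
tcp_rot: [3.141, 0.002, 1.908]
contact_force: [-0.2, -0.5, 0.3]
grip_width: 0.1
```

```bash
python3 - <<'E'
from plant import bot
import cv2,numpy as np
a=[cv2.resize(bot.capture(n)["color"][170:280,230:360,::-1],None,fx=5,fy=5,interpolation=2) for n in("scene","side")]
cv2.imwrite("pics/p1.png",cv2.resize(np.hstack(a),(800,338)))
print(bot.get_obs()['contact_force'])
E
```

```text
[-0.33371579 -0.36660533 -0.26845329]
```

View pics/p1.png

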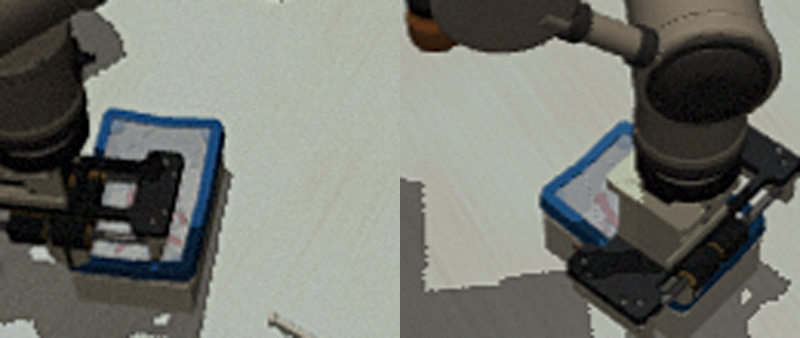

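Emit:
{"name": "carry_out", "arguments": {"motion": [[1, 0, 0, 0.7, 0], [1, 0, 0, 1.4, 0], [1, 0, 0, 1.4, 0]]}}

```text
time: 5.32
tool_pos: [553.0, -143.9, 69.6]
tcp_rot: [3.14, 0.003, 1.909]
contact_force: [-1.9, 0.5, 8.5]
grip_width: 0.8
```

Emit:
{"name": "carry_out", "arguments": {"motion": [[1, 0, 0, -15, 0], [1, 0, 10, -25, 0], [1, 0, 50, -25, 0], [1, 0, 93, -25, 0], [1, 0, 93, -20, 0], [1, 0, 93, -14, 0], [1, 0, 93, -10, 0], [1, 0, 93, -7, 0], [1, 0, 93, -5, 0], [1, 0, 93, -5, 0]]}}

```text
time: 6.58
tool_pos: [640.3, -113.5, 76.1]
tcp_rot: [3.14, 0.003, 1.908]
contact_force: [-4.1, 0.3, 8.0]
grip_width: 0.3
```

Emit:
{"name": "carry_out", "arguments": {"motion": [[1, 0, 0, 1, 0], [1, 0, 0, 2, 0], [1, 0, 0, 3, 0], [1, 0, 0, 4, 0], [1, 0, 0, 5, 0], [1, 0, 0, 5.5, 0], [1, 0, 0, 5.5, 0]]}}

```text
time: 7.45
tool_pos: [640.1, -113.5, 70.3]
tcp_rot: [3.141, 0.003, 1.908]
contact_force: [-0.1, -0.1, 0.2]
grip_width: 0.5
```

Emit:
{"name": "carry_out", "arguments": {"motion": [[1, 0, 0, 1, 0], [1, 0, 0, -15, 0], [1, 15, 0, -25, 0], [1, 65, 1, -25, 0], [1, 115, 2, -25, 0], [1, 144, 2, -25, 0], [1, 144, 2, -20, 0], [1, 144, 2, -13, 0], [1, 144, 2, -9, 0], [1, 144, 2, -6, 0]]}}

```text
time: 8.7
tool_pos: [594.5, 22.1, 75.7]
tcp_rot: [3.141, 0.003, 1.907]
contact_force: [-2.4, 0.3, 9.0]
grip_width: 0.3
```

Emit:
{"name": "carry_out", "arguments": {"motion": [[1, 0, 0, 1, 0], [1, 0, 0, 2, 0], [1, 0, 0, 3, 0], [1, 0, 0, 4, 0], [1, 0, 0, 5, 0], [1, 0, 0, 6, 0], [1, 0, 0, 6, 0]]}}

```text
time: 9.57
tool_pos: [594.5, 21.6, 69.8]
tcp_rot: [3.141, 0.003, 1.906]
contact_force: [-2.1, -0.8, 7.6]
grip_width: 0.3
```

Emit:
{"name": "carry_out", "arguments": {"motion": [[1, 0, 0, -15, 0], [1, 0, -10, -25, 0], [1, 1, -50, -25, 0], [1, 2, -93, -25, 0], [1, 2, -93, -20, 0], [1, 2, -93, -14, 0], [1, 2, -93, -10, 0], [1, 2, -93, -7, 0], [1, 2, -93, -6, 0], [1, 2, -93, -6, 0]]}}

```text
time: 10.82
tool_pos: [506.4, -7.0, 75.9]
tcp_rot: [3.141, 0.003, 1.907]
contact_force: [0.4, 0.3, 1.6]
grip_width: 0.6
```

Emit:
{"name": "carry_out", "arguments": {"motion": [[1, 0, 0, 1, 0], [1, 0, 0, 2, 0], [1, 0, 0, 3, 0], [1, 0, 0, 4, 0], [1, 0, 0, 5, 0], [1, 0, 0, 6, 0], [1, 0, 0, 6.5, 0], [1, 0, 0, 6.5, 0]]}}

```text
time: 11.82
tool_pos: [506.5, -7.0, 69.6]
tcp_rot: [3.141, 0.003, 1.907]
contact_force: [-1.5, -0.1, 4.9]
grip_width: 0.2
```

Retreat clear of the view and check the lid.

Emit:
{"name": "carry_out", "arguments": {"motion": [[1, 0, 0, -25, 0], [1, 0, 0, -70, 0], [1, 30, -20, -120, 0], [1, 80, -30, -150, 0], [1, 130, -40, -180, 0], [1, 180, -50, -200, 0], [1, 230, -60, -200, 0], [1, 230, -60, -200, 0]]}}

```text
time: 12.82
tool_pos: [372.1, 193.1, 269.0]
tcp_rot: [3.14, 0.003, 1.912]
contact_force: [0.5, -1.4, -0.2]
grip_width: 0.7
```

```bash
python3 - <<'E'
from plant import bot
from h import *
im=[]
for n in("scene","side"):
    c=bot.capture(n); im.append(cv2.resize(c["color"][180:290,220:360,::-1],None,fx=5,fy=5,interpolation=2))
    hsv=cv2.cvtColor(c["color"],cv2.COLOR_RGB2HSV); m=cv2.inRange(hsv,(98,90,30),(125,255,255)); m[:190]=0;m[290:]=0;m[:,:230]=0;m[:,370:]=0
    k,_=cv2.findContours(m,cv2.RETR_EXTERNAL,cv2.CHAIN_APPROX_NONE);k=max(k,key=cv2.contourArea)
    P=ray(c,k.reshape(-1,2),70.)[:,:2].astype(np.float32); print(n,cv2.minAreaRect(P))
    v,u=np.nonzero(m);d=c["depth"][v,u];T=c["camera_from_world"]
    nn=cv2.undistortPoints(np.c_[u,v].astype(float).reshape(-1,1,2),c["K"],np.array([c["k1"],0,0,0.])).reshape(-1,2)
    X=(np.c_[nn,np.ones(len(nn))]*d[:,None]-T[:3,3])@T[:3,:3]; X=X[d>0]
    for nm,p in dict(a=(505.6,-7.4),b=(551.7,-143.8),c=(640.7,-113.7),d=(594.6,22.7)).items():
        s=np.hypot(*(X[:,:2]-p).T)<12; print(nm,s.sum(),np.median(X[s,2]).round(1))
    for nm,p in dict(ab=(527,-76),cd=(619,-45)).items():
        s=np.hypot(*(X[:,:2]-p).T)<15; print(nm,s.sum(),np.median(X[s,2]).round(1))
cv2.imwrite("pics/f1.png",cv2.resize(np.hstack(im),(800,314)))
print(bot.get_obs()['contact_force'])
E
```

```text
scene ((573.6387329101562, -62.93190002441406), (110.67216491699219, 164.3308563232422), 18.734989166259766)
a 26 69.1
b 40 68.9
c 44 68.8
d 28 69.9
ab 30 69.8
cd 42 69.3
side ((568.9073486328125, -65.8025894165039), (116.30855560302734, 165.2459259033203), 18.59954071044922)
a 33 70.3
b 68 69.0
c 33 69.8
d 27 70.8
ab 55 69.8
cd 36 70.9
[0.56902806 0.11758154 0.15527925]
```

View pics/f1.png

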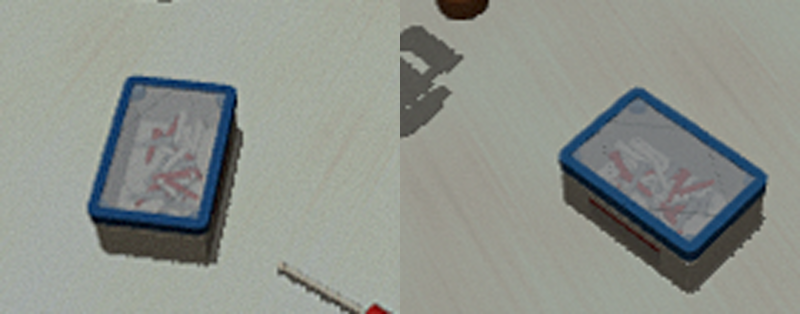

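The lid sides are straight in both views. All four corners measure 69 to 71 mm, the same as the mid-sides, and the box hasn't moved. I'm handing the job in.

```bash
python3 -c "
from plant import bot
print(bot.close_job())"
```

```text
the job is handed in; nothing more can be done
None
```

All four lid corners look shut, and I handed the job in at about 13 s of the 45 s allowed. I pressed the blue rim with closed fingertips in the order b, c, d, a, then took the hand well clear.

**Lid:** In the last pictures the rim edges are straight in both the scene and side views. By depth the corners read 68.8–70.8 mm and the mid-sides 69.3–70.9 mm, against 70 mm when shut. That depth agrees only to about 1–2 mm between the two cameras, so it does not prove the 1 mm flush limit on its own.

**Press forces:**

| Corner | Force on the way down | Force at the shut height |
|---|---|---|
| b | none measured at the readings taken (79.6, 73.2 and 70.0 mm) | 8.5 N at 69.6 mm |
| c | 8 N at 76 mm | almost none at 70.3 mm |
| d | 9 N at 76 mm | 7.6 N at 69.8 mm |
| a | 1.6 N at 76 mm | 4.9 N at 69.6 mm |

I did not catch corner b's resistance between readings. It stopped the fingers at the shut height and looks flush in the pictures.

**Box and other things:** The box stayed within about 2 mm of where it started, which is about as fine as the cameras measure. The highest force I read was about 9 N, and close to zero with the hand away. The hand's paths kept clear of the wrench, screwdriver, jar and yellow case, but I did not measure their positions again at the end.

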